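# Gauge the clamped cover's edge gap with a taper gauge

### The job

The cover plate on the checking fixture has to be gauged while it is clamped. First press the clamp lever on the fixture's head fully down, so that the presser foot seats the cover on its rests. Then pick the taper gauge up by its handle and slide its blade, flat and straight, into the gap between the measuring land and the cover's front edge until it drags snugly against both without being jammed; finish while still holding the gauge there, and leave the other things around it alone.

Things in the scene. Friction and masses are not known exactly. Their poses are not given: they have to be found in the camera images.
- fixture: checking fixture, fixed: base plate 156 x 92 x 15 mm, four rests, grey press frame 100 mm high whose head reaches forward over the cover. Origin: on the surface under the plunger; +x runs from the gauging side (front; base ends at x = -82 mm) to the column at the back (x = 48 to 74 mm), z up. Lever pivot at (0, 0, 122 mm), its axis along x.
- lever (a joint): clamp cam lever on the head, rad: 0 = fully down (level, on its stop, foot pressing the cover down), positive = raised, at most 1.15. Starts raised, stays where it is left (about 3 N at the knob moves it). It swings in the fixture's y-z plane; when down it points to the fixture's +y.
- lever_knob (a point): centre of the black ball knob (19 mm diameter) at the end of the lever, 72 mm from the pivot
- cover: the part: aluminium cover plate 104 x 84 x 10 mm with a round boss, level, on two dowels. Origin: middle of its front lower edge, the upper lip of the gap; axes as the fixture's (plate reaches to +x). Moves only up and down: lift pins hold it 3 to 5 mm up until the lever is down; then its lower face is 44 mm above the surface.
- land: measuring land, fixed: steel rail 64 mm long (x), 40 mm wide (y) under the cover's front edge. Origin: middle of its front top edge; axes as the fixture's. Its level top is the lower lip of the gap and sticks out 12 mm in front of the cover's edge. Its height varies: with the lever down the gap is 3.2 to 5.2 mm.
- gauge: taper gauge, loose, 70 g, lying flat: grey handle 52 x 16 x 22 mm (x, y, z), steel wedge blade 60 mm long, 16 wide. Origin: centre of the handle; +x to the blade's tip (at x = 86 mm), z up. The flat underside is 11 mm below the origin all along; the blade's thickness grows from 1.8 mm at the tip to 6.8 at the handle. Once snug, drag grows 1 to 2 N per mm.
- gauge_tip (a point): middle of the blade's tip edge, on the underside of the blade
- milled_block: bystander, loose: aluminium block 50 x 16 x 40 mm with two bores; origin under its centre
- steel_ring: bystander, loose: steel ring 33 mm wide, 20 mm high; origin under its centre
- bush_3: bystander, loose: flanged steel bush 48 mm wide, 18 mm high; origin under its centre
- loupe: bystander, loose: black loupe 36 mm wide, 28 mm high; origin under its centre
There are look-alikes about, which are no part of the job. What is shaped like the gauge but red is not meant.

How it is judged (in metres and radians):
On the way, in this order (a step that is already met when the one before it is completed fails the run):
1. the lever is fully down (value of joint lever below 0.08 rad), for 0.2 s.
2. the gauge is lifted in the fingers (contact force between the fingers and gauge above 1 N and height (world z) of gauge above 0.03 m), for 0.2 s.
3. the blade's tip is in the gap, under the cover's edge, lever still down (value of joint lever below 0.1 rad and x of gauge_tip in the frame of cover above 0.004 m and z of gauge_tip in the frame of land above -0.0015 m and z of gauge_tip in the frame of cover below 0 m), for 0.1 s.
At the end, for the whole second after the job is handed in: Lever down (within 0.1 rad); gauge still held, at rest, its blade 10 mm or more in past the cover's edge, within 15 mm of the land's middle, within 10 degrees of straight and 3 of flat, touching both cover and land with 1 to 20 N each (value of joint lever below 0.1 rad and contact force between the fingers and gauge above 1 N and contact force between gauge and cover between 1 and 20 N and contact force between gauge and land between 1 and 20 N and x of gauge_tip in the frame of cover above 0.01 m and y of gauge_tip in the frame of land between -0.015 and 0.015 m and angle between the x axis of gauge and the x axis of fixture, either way round below 0.17 rad and angle between gauge's own z axis and vertical below 0.06 rad and linear speed of gauge below 0.01 m/s); the arm keeps its last pose, push and grip.
It fails at once if the gauge is jammed in (over 35 N on the cover) (contact force between gauge and cover above 35 N).
It fails at once if a bystander is disturbed by more than 2 cm (distance of any of milled_block, steel_ring, bush_3, loupe from where it was at the start of the episode above 0.02 m).
It also fails if it takes over 64 s, if anything falls off the work surface, if the arm or the gripper's body presses on something with over 40 N, if the wrist force passes 120 N, or if a joint passes its speed limit or range.

### The arm

A 6-joint arm with a two-finger parallel gripper is mounted at the origin on a cart in front of the work surface, level with it; the furniture and walls round the work are solid. World frame = base frame: x ahead of the robot, y to its left, z up, the work surface at z = 0. Lengths are in m, angles in degrees, forces in N, time in s.
With the tool pointing down it reaches from about 0.375 to 0.9 m from the base axis. Payload 3.1 kg.
Tool frame: the origin (TCP) lies between the finger pads; the fingertips stand 11 mm ahead of it and the grasp point (between the pads) lies 8 mm behind it; z points along the fingers, y is the line along which they close (so a half turn about z gives the same grasp; the last joint's range is limited). The gripper opens to 87 mm and grips with 3 to 60 N. Pads are 19 mm wide; open, the fingers measure 117 mm over their backs; the gripper's body (75 mm by 190 mm) begins 51 mm behind the grasp point.
Start: joints at [55.376, 30.224, 82.088, -0, 67.689, -10.227], TCP at [0.258, 0.569, 0.234] pointing down, gripper open.
Joint ranges: [-176.69, 176.69], [-43.24, 126.21], [12.49, 139.97], [-82, 262], [0, 151.66], [-163.58, 163.58]. Speed limits (degrees/s): [159.86, 159.86, 180, 180, 180, 180].

### API

Orientations are given as a 3x3 rotation matrix whose columns are the frame's x, y, z axes.
In Python, from rig import bot gives the robot as it stands.
- The arm moves only by the tool apply_moves, never from a script. Its argument "steps" is a list that holds one entry, the list of rows, each a list of 7 numbers: the shift along the tool's x, y, z in cm, then the turn, a rotation vector about the tool's x, y, z in degrees, then the gripper command: -1 is shut, 1 is fully open, values between are in proportion. In form: [[[dx, dy, dz, rx, ry, rz, jaw], ...]]. A call has 1 to 20 rows; each row is the pose to reach, as a shift and turn from the pose commanded when the call began, along the tool's axes at that moment; what a row does not reach only later rows make up. A row lasts 1/8 s, in which the tool goes at most 62.5 mm and 10.7 degrees, less where a joint would pass 70% of its speed; a pose out of reach is approached as far as the arm can. A call with a gripper value outside its range is refused whole. The fingers move at their own pace and stop on an object; the grip force is fixed at half the most. Time passes only in rows, so rows that repeat a pose let the fingers close. It gives the time, the measured TCP pose, the force, the opening and the grip force at its end, in the units of the state.
- bot.read_state(): the state, without advancing time (a new reading comes with each control period).
- bot.capture(name): name is "side" or "top"; returns the picture (384x512x3 uint8, blue, green, red); there is no depth.
- bot.camera_model(name): a dict with "intrinsics" (3x3 intrinsics, pixels), "k1" (the pictures are not rectified: a ray, as slopes to the right and down, at radius r is drawn at 1 + k1 r^2 times it, then the intrinsics apply), "R" (3x3) and "t" (3): a world point X has camera coordinates R X + t. Camera axes: x right, y down, z forward; pixel columns grow to the right and rows downward; lengths in m; the calibration is good to about 2 mm. A picture is of the moment at which its call begins. camera_model takes no time and is no camera call.
- bot.hand_in(): hands the job in; it is judged then, once.
The state is a dict: "time_s": time; "joint_positions": joint angles; "qvel": joint speeds; "tau": joint torques, N m; "position": TCP position; "tcp_rot": TCP orientation; "force": force on the tool from outside, world axes, zero at the start; "moment": the same for the moment, N m; "opening": opening from 0.0 (shut) to 1.0 (fully open); "grasp_force": force on a finger pad.
Only numpy, scipy, OpenCV 4.12 (cv2) and the standard library are available. Lean on these libraries where they do the work, as an engineer would, in place of code of your own. Each camera call takes 0.05 s, during which the arm holds its last target. There are 200 camera calls.

## Working session

There is one attempt and no reset: what is moved stays moved. The work goes in short steps, Python scripts to look and compute and a tool call to move; the robot and the scene stay as the last step left them, time stands still between calls to the robot, and variables do not carry over. Pictures are saved under pics/ and viewed, at most 10 in all, crops included, and the job is handed in when it is done.

Besides the shell and the picture viewer there is one more tool, called in YAML: its name, and indented under it one key for each argument. apply_moves: Moves the arm, as the interface text tells. Its arguments: {"type":"object","properties":{"steps":{"type":"array","items":{"type":"array","items":{"type":"array","items":{"type":"number"}}}}},"required":["steps"]}

```bash
mkdir -p pics; cat > h.py <<'E'
import numpy as np, cv2
from rig import bot
def ray(n,u,v):
    c=bot.camera_model(n);K=np.array(c["intrinsics"]);R=np.array(c["R"]);t=np.array(c["t"])
    d=np.linalg.solve(K,[u,v,1.]);p=d[:2].copy()
    for _ in range(20): p=d[:2]/(1+c["k1"]*(p@p))
    return -R.T@t, R.T@np.array([p[0],p[1],1.])
def onz(n,u,v,z):
    o,d=ray(n,u,v); return o+d*(z-o[2])/d[2]
def tri(a,b):
    o1,d1=ray("top",*a);o2,d2=ray("side",*b)
    s=np.linalg.lstsq(np.c_[d1,-d2],o2-o1,rcond=None)[0]
    p,q=o1+d1*s[0],o2+d2*s[1]; return (p+q)/2,np.linalg.norm(p-q)
def proj(n,X):
    c=bot.camera_model(n);K=np.array(c["intrinsics"]);x=np.array(c["R"])@np.array(X)+np.array(c["t"])
    p=x[:2]/x[2];p=p*(1+c["k1"]*(p@p));return (K@[p[0],p[1],1])[:2]
E
python3 - <<'E'
from h import *
a=bot.capture("top");b=bot.capture("side")
cv2.imwrite("pics/t0.png",a);cv2.imwrite("pics/s0.png",b)
for n in("top","side"):
    c=bot.camera_model(n);print(n,c["k1"],-np.array(c["R"]).T@np.array(c["t"]),np.array(c["R"]).round(2).tolist())
print(bot.read_state())
E
```

```text
top 0.002889567526599986 [0.38507441 0.06175853 0.99743494] [[-0.12, -0.99, -0.0], [-0.97, 0.12, -0.22], [0.22, -0.02, -0.97]]
side 0.04278827151081293 [ 0.1742937  -0.51767115  0.61195619] [[0.82, -0.57, -0.01], [-0.34, -0.47, -0.81], [0.46, 0.67, -0.58]]
{'time_s': 0.1, 'joint_positions': array([ 5.53767863e+01,  3.02721168e+01,  8.21505863e+01, -3.92701573e-04,
        6.76921802e+01, -1.02278173e+01]), 'qvel': array([ 0.00231156, -0.13711673, -0.3755683 , -0.00590761,  0.03218059,
        0.03499205]), 'tau': array([-2.26274251e-04, -4.40989208e+01, -1.77151036e+01,  6.35006838e-02,
        5.33912249e-02, -4.85682858e-05]), 'position': array([0.25774037, 0.56865057, 0.23267727]), 'tcp_rot': array([[-9.10717729e-01,  4.13027763e-01, -1.13402826e-03],
       [ 4.13029171e-01,  9.10716295e-01, -1.65360367e-03],
       [ 3.49793789e-04, -1.97435292e-03, -9.99997990e-01]]), 'force': array([-0.07625486,  0.3133746 ,  0.63123874]), 'moment': array([-0.02945125,  0.02676173, -0.00713436]), 'grasp_force': 0.0, 'opening': 1.0015063086576859}
```

View pics/t0.png

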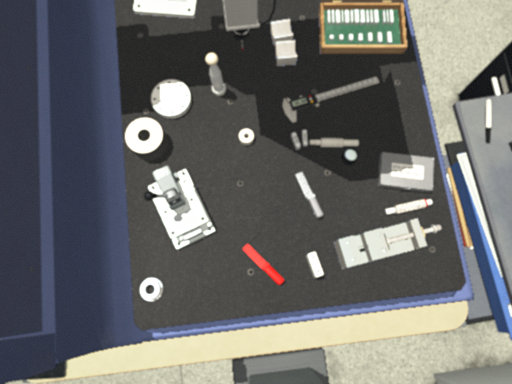

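View pics/s0.png

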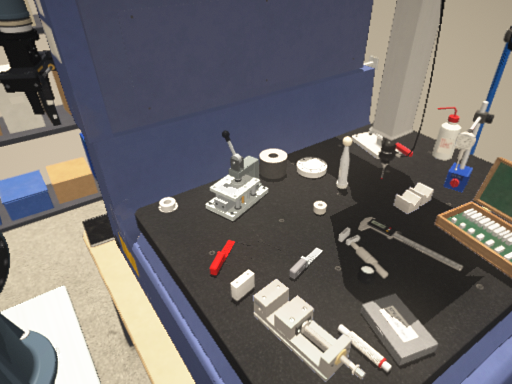

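The top view shows the fixture at (180,208), with its column at the upper left. Possible gauges: the grey one at (309,195), the red look-alike at (263,264), the marker at (408,207) and the small hammer at (330,142). By the description I choose the grey one at (309,195), which is (305,262) in the side view. I'll check it in a crop.

```bash
python3 - <<'E'
from h import *
a=cv2.imread("pics/t0.png");b=cv2.imread("pics/s0.png")
f=lambda im,u,v,w,h:cv2.resize(im[v:v+h,u:u+w],(400,300),interpolation=cv2.INTER_CUBIC)
cv2.imwrite("pics/c0.png",np.vstack([np.hstack([f(a,130,160,120,90),f(b,190,125,120,90)]),np.hstack([f(a,275,165,80,60),f(b,270,235,80,60)])]))
E
```

```text
(no output)
```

View pics/c0.png

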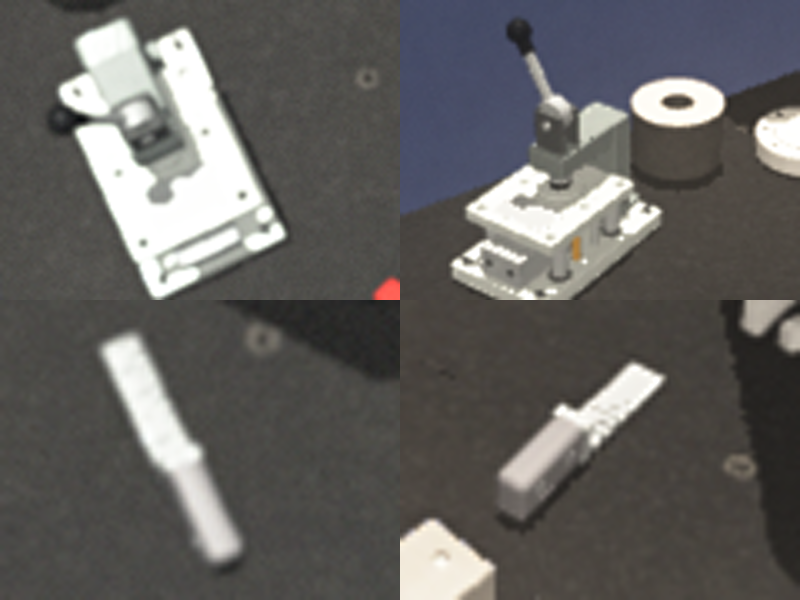

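```bash
python3 - <<'E'
from h import *
np.set_printoptions(precision=4,suppress=True)
T=lambda x,y:(130+x/3.3333,160+y/3.3333); S=lambda x,y:(190+(x-400)/3.3333,125+y/3.3333)
print("knob",*tri(T(62,119),S(518,33)))
print("base front R/L top",onz("top",*T(285,240),.015),onz("top",*T(155,298),.015))
print("base front R,L side", onz("side",*S(450,270),.015),onz("side",*S(662,212),.015))
fl=onz("side",*S(467,211),.058);fr=onz("side",*S(552,247),.058);br=onz("side",*S(636,182),.058)
print("cover fl fr br",fl,fr,br,np.linalg.norm(fl-fr),np.linalg.norm(br-fr))
print("gauge tip top/side",onz("top",298.6,173,.002),onz("side",270+248/5,235+71/5,.002))
print("gauge handle end",onz("top",275+224/5,165+252/5,.018),onz("side",270+113/5,235+197/5,.011))
print("ref red/bush etc", onz("top",315,264,.04),onz("top",144,135,.03))
E
```

```text
knob [0.5916 0.2324 0.1842] 0.0008389217025140987
base front R/L top [0.5361 0.129  0.015 ] [0.5089 0.2165 0.015 ]
base front R,L side [0.5049 0.21   0.015 ] [0.6858 0.1786 0.015 ]
cover fl fr br [0.5275 0.2166 0.058 ] [0.5559 0.1388 0.058 ] [0.6568 0.1744 0.058 ] 0.08281863585751505 0.10695576479180545
gauge tip top/side [ 0.649  -0.0716  0.002 ] [ 0.6484 -0.0715  0.002 ]
gauge handle end [ 0.5438 -0.1014  0.018 ] [ 0.5441 -0.1018  0.011 ]
ref red/bush etc [ 0.4397 -0.0718  0.04  ] [0.7726 0.2648 0.03  ]
```

Grey gauge confirmed: the tip points toward +x and the two views agree to 1 mm. The fixture axis is about 18.7° and its origin about (0.601, 0.199). The knob is raised about 61°. Before moving I'll check the blue wall beside the fixture.

```bash
python3 - <<'E'
from h import *
np.set_printoptions(precision=3,suppress=True)
a=cv2.imread("pics/t0.png");b=cv2.imread("pics/s0.png")
g=lambda im:np.clip(255*(im/255.)**.5,0,255).astype(np.uint8)
cv2.imwrite("pics/c1.png",np.hstack([cv2.resize(g(a[84:384,0:200]),(400,600)),cv2.resize(g(b[0:300,20:220]),(400,600))]))
for p in[(118,0),(120,100),(126,250),(133,330)]:print(p,onz("top",*p,0))
for p in[(140,212),(265,150),(345,108)]:print(p,onz("side",*p,0))
E
```

```text
(118, 0) [1.149 0.311 0.   ]
(120, 100) [0.879 0.321 0.   ]
(126, 250) [0.523 0.329 0.   ]
(133, 330) [0.353 0.324 0.   ]
(140, 212) [0.364 0.303 0.   ]
(265, 150) [0.821 0.385 0.   ]
(345, 108) [1.284 0.479 0.   ]
```

View pics/c1.png

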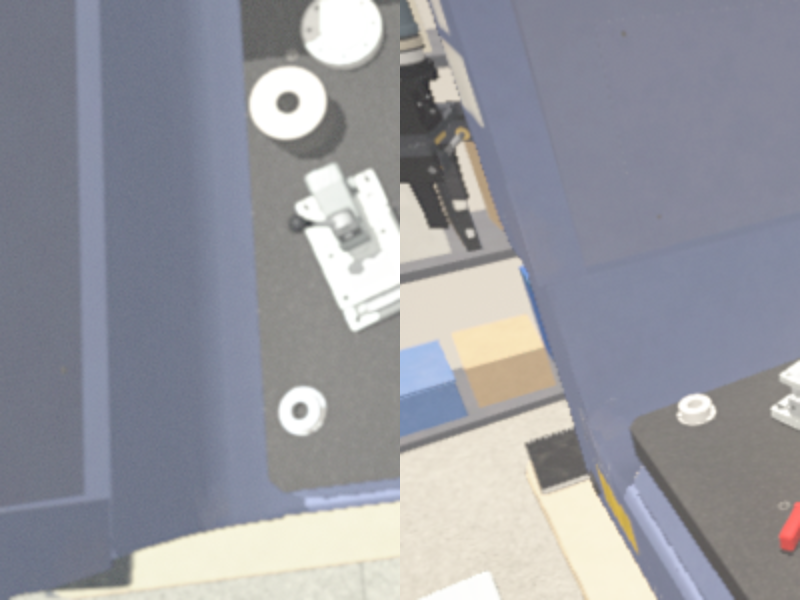

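```bash
python3 - <<'E'
from h import *
np.set_printoptions(precision=3,suppress=True)
for z in (.1,.2,.3,.4,.5,.6):print(z,[onz("top",*p,z)[:2] for p in[(50,150),(54,334),(55,362),(40,150)]])
o,d=ray("side",60,60)
for n,p in [("s",(70,50)),("s",(42,5)),("s",(82,128)),("s",(128,245)),("s",(52,20))]:
    o,d=ray("side",*p);print(p,[(o+d*(y-o[1])/d[1]) for y in(.325,.345)])
o,d=ray("side",110,132);print(o+d*(.325-o[1])/d[1])
E
```

```text
0.1 [array([0.736, 0.446]), array([0.367, 0.447]), array([0.317, 0.446]), array([0.738, 0.466])]
0.2 [array([0.697, 0.403]), array([0.369, 0.404]), array([0.324, 0.404]), array([0.699, 0.421])]
0.3 [array([0.658, 0.36 ]), array([0.371, 0.361]), array([0.332, 0.361]), array([0.66 , 0.376])]
0.4 [array([0.619, 0.317]), array([0.373, 0.318]), array([0.34 , 0.318]), array([0.62 , 0.331])]
0.5 [array([0.58 , 0.275]), array([0.375, 0.275]), array([0.347, 0.275]), array([0.581, 0.286])]
0.6 [array([0.54 , 0.232]), array([0.377, 0.232]), array([0.355, 0.232]), array([0.542, 0.241])]
(70, 50) [array([0.314, 0.325, 0.407]), array([0.317, 0.345, 0.402])]
(42, 5) [array([0.291, 0.325, 0.486]), array([0.294, 0.345, 0.483])]
(82, 128) [array([0.292, 0.325, 0.249]), array([0.295, 0.345, 0.24 ])]
(128, 245) [array([ 0.317,  0.325, -0.107]), array([ 0.321,  0.345, -0.125])]
(52, 20) [array([0.299, 0.325, 0.461]), array([0.302, 0.345, 0.458])]
[0.346 0.325 0.224]
```

```bash
cat >> h.py <<'E'
from scipy.spatial.transform import Rotation as Ro, Slerp
def down(az,tilt=0):
    "tool pointing down, tool y at azimuth az; tilted by tilt deg about tool y"
    y=np.array([np.cos(np.radians(az)),np.sin(np.radians(az)),0]);z=np.array([0,0,-1.])
    return np.c_[np.cross(y,z),y,z]@Ro.from_euler("y",tilt,degrees=True).as_matrix()
def rows(way,jaw,P0=None,R0=None,nd=1):
    "way: [(pos,R,n)] -> interpolated rows from the present pose"
    s=bot.read_state();P0=s["position"] if P0 is None else P0;R0=s["tcp_rot"] if R0 is None else R0
    p,R,out=P0,R0,[]
    for q,Q,n in way:
        q=np.array(q);sl=Slerp([0,1],Ro.from_matrix([R,Q]))
        for k in range(1,n+1):
            d=R0.T@(p+(q-p)*k/n-P0)*100;r=Ro.from_matrix(R0.T@sl(k/n).as_matrix()).as_rotvec(degrees=True)
            out.append([round(v,nd+1) for v in d]+[round(v,nd) for v in r]+[jaw])
        p,R=q,Q
    print(len(out),str(out).replace(" ",""))
A=np.radians(18.7);EX=np.array([np.cos(A),np.sin(A),0]);EY=np.array([-np.sin(A),np.cos(A),0]);EZ=np.array([0,0,1.])
O=np.array([.601,.199,0])
def fx(x,y,z): return O+x*EX+y*EY+z*EZ
E
python3 - <<'E'
from h import *
s=bot.read_state();R0=s["tcp_rot"];p=s["position"]
pol=lambda r,a,z:np.array([r*np.cos(np.radians(a)),r*np.sin(np.radians(a)),z])
w=[(pol(.405,65.6,.24),R0,5),(pol(.405,65.6,.24),down(-24.4),10)]
rows(w,-1)
w2=[(pol(.405,a,.25),down(a-90),1) for a in range(58,17,-8)]+[(pol(.42,15,.28),down(-55),1)]
rows(w2,-1,pol(.405,65.6,.24),down(-24.4))
E
```

```text
15 [[np.float64(-0.0),np.float64(-4.39),np.float64(-0.14),np.float64(-0.0),np.float64(0.0),np.float64(-0.0),-1],[np.float64(-0.01),np.float64(-8.77),np.float64(-0.28),np.float64(-0.0),np.float64(0.0),np.float64(-0.0),-1],[np.float64(-0.01),np.float64(-13.16),np.float64(-0.41),np.float64(-0.0),np.float64(0.0),np.float64(-0.0),-1],[np.float64(-0.01),np.float64(-17.55),np.float64(-0.55),np.float64(-0.0),np.float64(0.0),np.float64(-0.0),-1],[np.float64(-0.02),np.float64(-21.93),np.float64(-0.69),np.float64(-0.0),np.float64(0.0),np.float64(-0.0),-1],[np.float64(-0.02),np.float64(-21.93),np.float64(-0.69),np.float64(-0.0),np.float64(0.0),np.float64(9.0),-1],[np.float64(-0.02),np.float64(-21.93),np.float64(-0.69),np.float64(-0.0),np.float64(0.0),np.float64(18.0),-1],[np.float64(-0.02),np.float64(-21.93),np.float64(-0.69),np.float64(-0.0),np.float64(0.0),np.float64(27.0),-1],[np.float64(-0.02),np.float64(-21.93),np.float64(-0.69),np.float64(-0.0),np.float64(0.0),np.float64(36.0),-1],[np.float64(-0.02),np.float64(-21.93),np.float64(-0.69),np.float64(-0.1),np.float64(0.0),np.float64(45.0),-1],
[... 603 characters left out ...]
.0),np.float64(0.0),np.float64(0.0),np.float64(7.6),-1],[np.float64(-1.49),np.float64(10.89),np.float64(-1.0),np.float64(0.0),np.float64(0.0),np.float64(15.6),-1],[np.float64(-3.39),np.float64(16.21),np.float64(-1.0),np.float64(0.0),np.float64(0.0),np.float64(23.6),-1],[np.float64(-6.01),np.float64(21.22),np.float64(-1.0),np.float64(0.0),np.float64(0.0),np.float64(31.6),-1],[np.float64(-9.29),np.float64(25.82),np.float64(-1.0),np.float64(0.0),np.float64(0.0),np.float64(39.6),-1],[np.float64(-13.19),np.float64(29.91),np.float64(-1.0),np.float64(0.0),np.float64(0.0),np.float64(47.6),-1],[np.float64(-13.84),np.float64(32.45),np.float64(-4.0),np.float64(0.0),np.float64(0.0),np.float64(30.6),-1]]
```

apply_moves:
  steps:
    - [[0,-5.5,-0.2,0,0,0,-1],[0,-11,-0.4,0,0,0,-1],[0,-16.5,-0.6,0,0,10,-1],[0,-21.9,-0.7,0,0,20,-1],[0,-21.9,-0.7,0,0,30,-1],[0,-21.9,-0.7,0,0,40,-1],[0,-21.9,-0.7,0,0,50,-1],[0,-21.9,-0.7,0,0,60,-1],[0,-21.9,-0.7,0,0,70,-1],[0,-21.9,-0.7,0,0,80,-1],[0,-21.9,-0.7,0,0,90,-1],[0,-21.9,-0.7,0,0,90,-1]]

```text
time_s: 1.6
position: [0.1675, 0.3695, 0.2404]
tcp_rot: [[0.411, 0.912, -0.0], [0.912, -0.411, -0.0], [-0.001, -0.0, -1.0]]
force: [0.5, -0.4, -1.0]
opening: 0.007
grasp_force: 0.0
```

apply_moves:
  steps:
    - [[-0.4,5.4,-1,0,0,7.6,-1],[-1.5,10.9,-1,0,0,15.6,-1],[-3.4,16.2,-1,0,0,23.6,-1],[-6,21.2,-1,0,0,31.6,-1],[-9.3,25.8,-1,0,0,39.6,-1],[-13.2,29.9,-2,0,0,47.6,-1],[-13.8,32.4,-4,0,0,40,-1],[-13.8,32.4,-4,0,0,40,-1],[-13.8,32.4,-4,0,0,40,-1]]

```text
time_s: 2.72
position: [0.4041, 0.1109, 0.2797]
tcp_rot: [[0.902, 0.432, -0.003], [0.432, -0.902, 0.0], [-0.002, -0.002, -1.0]]
force: [0.7, 0.0, -0.3]
opening: 0.007
grasp_force: 0.0
```

```bash
sed -i 's/\[round(v,nd+1) for v in d\]+\[round(v,nd) for v in r\]/[float(round(v,nd+1)) for v in d]+[float(round(v,nd)) for v in r]/' h.py
python3 - <<'E'
from h import *
s=bot.read_state();print(s["position"],s["joint_positions"].round(1))
for t in(30,-30):print(t,down(18.7,t)[:,2]@EY)
t=30 if down(18.7,30)[:,2]@EY>0 else -30
Q=down(18.7,t);z=Q[:,2]
kn=lambda a,off:fx(.002,.072*np.cos(a),.122+.072*np.sin(a))-(.0205+off)*z
pre=kn(np.radians(61),.02)
rows([(pre-z*.06-.06*EX,Q,8),(pre,Q,3)],-1)
print(pre)
E
```

```text
[0.40411849 0.11086568 0.27972578] [ -0.   10.4 106.3   0.   63.4  64.4]
30 0.49999999999999994
-30 -0.49999999999999994
11 [[1.95,0.17,0.09,2.7,3.1,-10.1,-1],[3.91,0.35,0.18,5.4,6.1,-20.3,-1],[5.86,0.52,0.28,8.1,9.2,-30.4,-1],[7.81,0.69,0.37,10.8,12.3,-40.5,-1],[9.76,0.87,0.46,13.5,15.3,-50.7,-1],[11.72,1.04,0.55,16.2,18.4,-60.8,-1],[13.67,1.21,0.64,18.9,21.5,-71.0,-1],[15.62,1.39,0.74,21.6,24.5,-81.1,-1],[17.73,0.64,2.46,21.6,24.5,-81.1,-1],[19.84,-0.11,4.19,21.6,24.5,-81.1,-1],[21.95,-0.86,5.92,21.6,24.5,-81.1,-1]]
[0.59819542 0.21352382 0.22004665]
```

apply_moves:
  steps:
    - [[2,0.2,0.1,2.7,3.1,-10.1,-1],[3.9,0.3,0.2,5.4,6.1,-20.3,-1],[5.9,0.5,0.3,8.1,9.2,-30.4,-1],[7.8,0.7,0.4,10.8,12.3,-40.5,-1],[9.8,0.9,0.5,13.5,15.3,-50.7,-1],[11.7,1,0.5,16.2,18.4,-60.8,-1],[13.7,1.2,0.6,18.9,21.5,-71,-1],[15.6,1.4,0.7,21.6,24.5,-81.1,-1],[17.7,0.6,2.5,21.6,24.5,-81.1,-1],[19.8,-0.1,4.2,21.6,24.5,-81.1,-1],[21.9,-0.9,5.9,21.6,24.5,-81.1,-1],[21.9,-0.9,5.9,21.6,24.5,-81.1,-1]]

```text
time_s: 4.22
position: [0.5969, 0.2157, 0.219]
tcp_rot: [[-0.279, 0.946, -0.166], [0.819, 0.325, 0.472], [0.501, -0.004, -0.866]]
force: [0.0, -1.1, -0.5]
opening: 0.006
grasp_force: 0.0
```

```bash
python3 - <<'E'
from h import *
s=bot.read_state();print(s["position"],s["tcp_rot"].round(3).tolist(),s["force"].round(1))
b=bot.capture("side");cv2.imwrite("pics/s1.png",cv2.resize(b[60:240,140:380],(800,600),interpolation=cv2.INTER_CUBIC))
Q=down(18.7,30);z=Q[:,2]
kn=lambda a,off:fx(.002,.072*np.cos(a),.122+.072*np.sin(a))-(.0205+off)*z
rows([(kn(np.radians(61),.005),Q,2)]+[(kn(np.radians(a),-.001),Q,1) for a in (61,55,50,45,40,35,30,25,20,15,10,5,0)],-1)
E
```

```text
[0.59688472 0.21570708 0.21895548] [[-0.279, 0.946, -0.166], [0.819, 0.325, 0.472], [0.501, -0.004, -0.866]] [ 0.  -1.1 -0.5]
15 [[-0.07,0.03,0.71,-0.1,-0.0,0.0,-1],[-0.14,0.07,1.41,-0.2,-0.0,0.1,-1],[-0.14,0.07,2.01,-0.2,-0.0,0.1,-1],[0.21,0.07,2.68,-0.2,-0.0,0.1,-1],[0.45,0.08,3.26,-0.2,-0.0,0.1,-1],[0.64,0.08,3.86,-0.2,-0.0,0.1,-1],[0.78,0.08,4.47,-0.2,-0.0,0.1,-1],[0.86,0.08,5.1,-0.2,-0.0,0.1,-1],[0.89,0.09,5.72,-0.2,-0.0,0.1,-1],[0.86,0.09,6.35,-0.2,-0.0,0.1,-1],[0.78,0.09,6.97,-0.2,-0.0,0.1,-1],[0.64,0.09,7.59,-0.2,-0.0,0.1,-1],[0.45,0.1,8.19,-0.2,-0.0,0.1,-1],[0.21,0.1,8.77,-0.2,-0.0,0.1,-1],[-0.08,0.1,9.32,-0.2,-0.0,0.1,-1]]
```

View pics/s1.png

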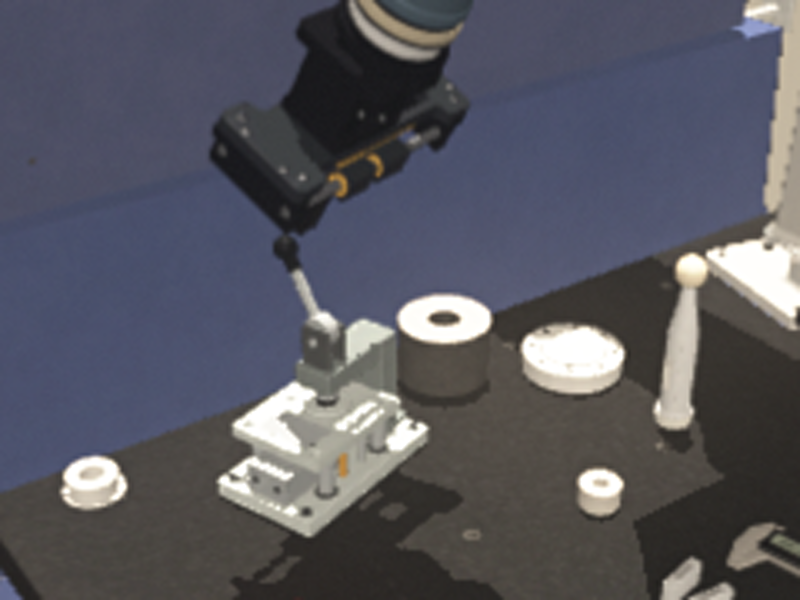

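```bash
python3 - <<'E'
from h import *
s=bot.read_state();p=s["position"];R=s["tcp_rot"]
f=lambda X:((proj("side",X)-[140,60])*3.333).round()
for n,X in [("tip",p+.011*R[:,2]),("body",p-.059*R[:,2]),("b+",p-.059*R[:,2]+.095*R[:,1]),("b-",p-.059*R[:,2]-.095*R[:,1]),("knobest",fx(.002,.0349,.185)),("pivot",fx(0,0,.122))]: print(n,f(X))
t=bot.capture("top");cv2.imwrite("pics/t1.png",cv2.resize(t[130:280,100:300],(800,600),interpolation=cv2.INTER_CUBIC))
E
```

```text
tip [296. 222.]
body [331. 153.]
b+ [412. 112.]
b- [237. 201.]
knobest [285. 248.]
pivot [323. 337.]
```

View pics/t1.png

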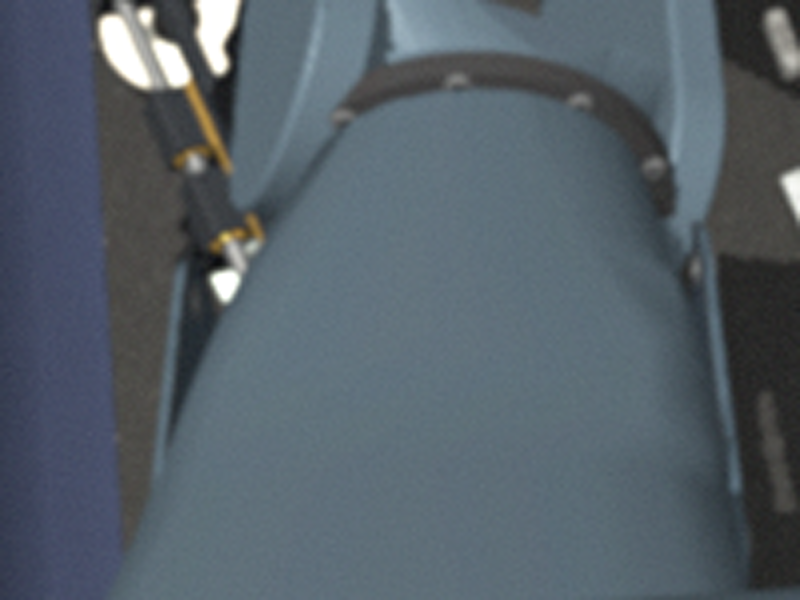

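The projections agree with the picture: the closed fingertips, at about (296,225) in the crop, are right above the knob at (285,247). The top view shows only the arm. Next I press the lever.

apply_moves:
  steps:
    - [[-0.1,0,0.7,0,0,0,-1],[-0.1,0,1.4,0,0,0,-1],[-0.1,0,2,0,0,0,-1],[0.2,0,2.7,0,0,0,-1],[0.4,0,3.3,0,0,0,-1],[0.6,0,3.9,0,0,0,-1],[0.8,0,4.5,0,0,0,-1],[0.9,0,5.1,0,0,0,-1]]

```text
time_s: 5.32
position: [0.5889, 0.2451, 0.1825]
tcp_rot: [[-0.279, 0.947, -0.158], [0.82, 0.321, 0.474], [0.5, 0.003, -0.866]]
force: [0.2, 0.7, 3.6]
opening: 0.004
grasp_force: 1.6
```

apply_moves:
  steps:
    - [[0,0,0.6,0,0,0,-1],[0,0,1.25,0,0,0,-1],[-0.1,0,1.9,0,0,0,-1],[-0.2,0,2.5,0,0,0,-1],[-0.4,0,3.1,0,0,0,-1],[-0.65,0,3.6,0,0,0,-1],[-0.8,0,4,0,0,0,-1]]

```text
time_s: 6.2
position: [0.5844, 0.257, 0.1428]
tcp_rot: [[-0.279, 0.947, -0.159], [0.82, 0.321, 0.473], [0.499, 0.001, -0.866]]
force: [-1.3, -0.1, 2.7]
opening: 0.005
grasp_force: 1.6
```

apply_moves:
  steps:
    - [[-0.1,0,0.25,0,0,0,-1],[-0.25,0,0.45,0,0,0,-1],[-0.25,0,0.45,0,0,0,-1]]

```text
time_s: 6.58
position: [0.5844, 0.2573, 0.1393]
tcp_rot: [[-0.279, 0.947, -0.159], [0.82, 0.321, 0.474], [0.5, 0.002, -0.866]]
force: [-0.9, 0.5, 7.4]
opening: 0.003
grasp_force: 4.1
```

apply_moves:
  steps:
    - [[-0.2,0,0.35,0,0,0,-1],[-0.3,0,0.5,0,0,0,-1],[-0.3,0,0.5,0,0,0,-1]]

```text
time_s: 6.95
position: [0.5847, 0.2576, 0.1382]
tcp_rot: [[-0.28, 0.947, -0.159], [0.817, 0.322, 0.478], [0.504, 0.004, -0.864]]
force: [-5.9, -3.6, 27.5]
opening: 0.004
grasp_force: 13.5
```

apply_moves:
  steps:
    - [[0.3,0,-0.6,0,0,0,-1],[0.3,0,-3,0,0,0,-1],[0.3,0,-6,0,0,0,-1],[0.3,0,-10,0,0,0,-1],[0.3,0,-14,0,0,0,-1]]

```text
time_s: 7.58
position: [0.6061, 0.1919, 0.2549]
tcp_rot: [[-0.278, 0.947, -0.159], [0.822, 0.321, 0.471], [0.497, 0.0, -0.867]]
force: [0.2, 0.3, -0.1]
opening: 0.009
grasp_force: 0.0
```

```bash
python3 - <<'E'
from h import *
s=bot.read_state();print(s["position"],s["joint_positions"].round(0))
rows([((.5677,-.0948,.16),down(-74),12)],0)
E
```

```text
[0.60605684 0.19194649 0.25493688] [ -5.  34.  78.  27.  82. -31.]
12 [[-2.27,-1.07,-0.39,-2.0,-1.9,7.5,0],[-4.54,-2.14,-0.78,-4.0,-3.8,15.1,0],[-6.8,-3.21,-1.17,-6.0,-5.7,22.6,0],[-9.07,-4.28,-1.56,-8.0,-7.7,30.1,0],[-11.34,-5.35,-1.94,-10.0,-9.6,37.7,0],[-13.61,-6.42,-2.33,-12.0,-11.5,45.2,0],[-15.87,-7.49,-2.72,-14.0,-13.4,52.7,0],[-18.14,-8.56,-3.11,-16.1,-15.3,60.3,0],[-20.41,-9.63,-3.5,-18.1,-17.2,67.8,0],[-22.68,-10.7,-3.89,-20.1,-19.2,75.3,0],[-24.95,-11.77,-4.28,-22.1,-21.1,82.9,0],[-27.21,-12.84,-4.67,-24.1,-23.0,90.4,0]]
```

apply_moves:
  steps:
    - [[-2.3,-1.1,-0.4,-2,-1.9,7.5,0],[-4.5,-2.1,-0.8,-4,-3.8,15.1,0],[-6.8,-3.2,-1.2,-6,-5.7,22.6,0],[-9.1,-4.3,-1.6,-8,-7.7,30.1,0],[-11.3,-5.3,-1.9,-10,-9.6,37.7,0],[-13.6,-6.4,-2.3,-12,-11.5,45.2,0],[-15.9,-7.5,-2.7,-14,-13.4,52.7,0],[-18.1,-8.6,-3.1,-16.1,-15.3,60.3,0],[-20.4,-9.6,-3.5,-18.1,-17.2,67.8,0],[-22.7,-10.7,-3.9,-20.1,-19.2,75.3,0],[-24.9,-11.8,-4.3,-22.1,-21.1,82.9,0],[-27.2,-12.8,-4.7,-24.1,-23,90.4,0],[-27.2,-12.8,-4.7,-24.1,-23,90.4,0]]

```text
time_s: 9.2
position: [0.5679, -0.0943, 0.1589]
tcp_rot: [[0.961, 0.277, -0.0], [0.277, -0.961, 0.001], [0.0, -0.001, -1.0]]
force: [0.6, 0.6, 0.5]
opening: 0.5
grasp_force: 0.0
```

```bash
python3 - <<'E'
from h import *
s=bot.read_state();print(s["position"],s["joint_positions"].round(0))
a=bot.capture("top");b=bot.capture("side");cv2.imwrite("pics/full_t2.png",a);cv2.imwrite("pics/full_s2.png",b)
f=lambda im,u,v,w,h:cv2.resize(im[v:v+h,u:u+w],(400,300),interpolation=cv2.INTER_CUBIC)
cv2.imwrite("pics/c2.png",np.vstack([np.hstack([f(a,120,160,120,90),f(b,190,135,120,90)]),np.hstack([f(b,190,165,80,60),f(b,250,180,120,90)])]))
rows([((.5677,-.0948,.06),down(-74),3),((.5677,-.0948,.0145),down(-74),4)],0)
E
```

```text
[ 0.56787306 -0.09428279  0.15891426] [-21.  32.  93.   0.  55.  53.]
7 [[-0.03,0.06,3.32,-0.0,-0.0,0.0,0],[-0.06,0.11,6.64,-0.1,-0.0,0.1,0],[-0.08,0.17,9.96,-0.1,-0.1,0.1,0],[-0.09,0.17,11.1,-0.1,-0.1,0.1,0],[-0.09,0.17,12.23,-0.1,-0.1,0.1,0],[-0.09,0.17,13.37,-0.1,-0.1,0.1,0],[-0.09,0.18,14.51,-0.1,-0.1,0.1,0]]
```

View pics/c2.png

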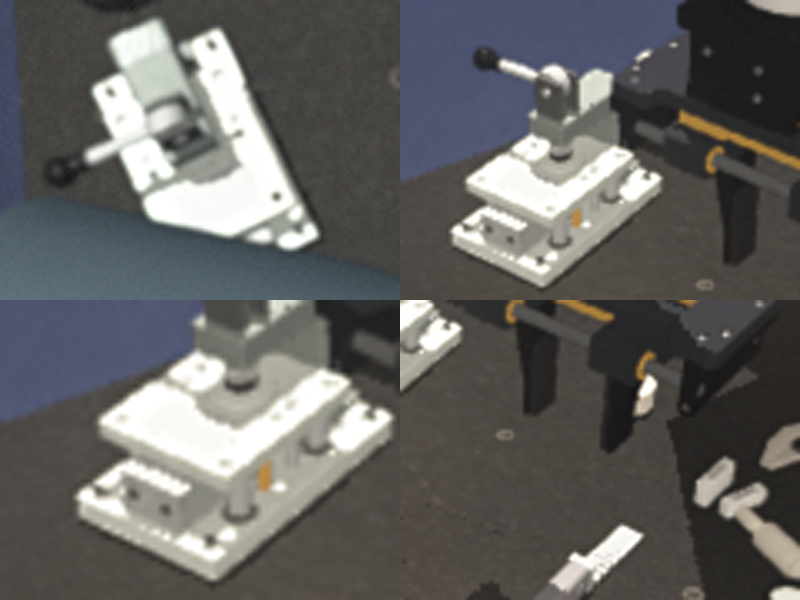

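The lever looks level, and the gauge lies undisturbed. In the lower-left crop the land's front top edge runs from (122,462) to about (187,498), below the cover's front edge from (100,420) to (237,480). I'll check the lever angle and refine the gap's position.

```bash
python3 - <<'E'
from h import *
np.set_printoptions(precision=4,suppress=True)
k,e=tri((120+62/3.333,160+172/3.333),(190+85/3.333,135+57/3.333));d=k-fx(0,0,.122)
print("knob",k,e,"fixture",d@EX,d@EY,d[2],"ang",np.arctan2(d[2],d@EY))
S=lambda x,y:(190+x/5,165+(y-300)/5)
fl,fr=onz("side",*S(100,419),.054),onz("side",*S(237,480),.054)
for n,X in(("cover fl",fl),("fr",fr),("land l",onz("side",*S(121,463),.040)),("land r",onz("side",*S(187,499),.040))):
    r=X-O;print(n,X,r@EX,r@EY)
E
```

```text
knob [0.5776 0.2665 0.1248] 0.00039763387308389337 fixture -0.0005640468360369623 0.07145440872191332 0.0027723108761137094 ang 0.0387788677950449
cover fl [0.5287 0.22   0.054 ] -0.061723907719146286 0.04307934302512008
fr [0.5581 0.1342 0.054 ] -0.061421953539204675 -0.04761095593087017
land l [0.5271 0.1974 0.04  ] -0.07047672512529893 0.02216315722914535
land r [0.5389 0.1515 0.04  ] -0.07404446672642474 -0.025049208845425375
```

apply_moves:
  steps:
    - [[0,0.1,3.3,0,0,0,0],[0,0.1,6.6,0,0,0,0],[0,0.1,10,0,0,0,0],[0,0.1,11.2,0,0,0,0],[0,0.1,12.2,0,0,0,0],[0,0.1,13.4,0,0,0,0],[0,0.1,14.4,0,0,0,0],[0,0.1,14.4,0,0,0,0]]

```text
time_s: 10.3
position: [0.5682, -0.0941, 0.0154]
tcp_rot: [[0.961, 0.276, -0.0], [0.276, -0.961, 0.002], [0.0, -0.002, -1.0]]
force: [-0.1, -0.8, 0.4]
opening: 0.497
grasp_force: 0.0
```

apply_moves:
  steps:
    - [[0,0,0,0,0,0,-1],[0,0,0,0,0,0,-1],[0,0,0,0,0,0,-1],[0,0,0,0,0,0,-1],[0,0,0,0,0,0,-1],[0,0,0,0,0,0,-1]]

```text
time_s: 11.05
position: [0.5687, -0.0942, 0.0162]
tcp_rot: [[0.961, 0.276, 0.001], [0.276, -0.961, 0.001], [0.002, -0.001, -1.0]]
force: [-0.6, 0.4, 2.8]
opening: 0.183
grasp_force: 30.0
```

apply_moves:
  steps:
    - [[0,0,-1,0,0,0,-1],[0,0,-3,0,0,0,-1],[0,0,-6,0,0,0,-1],[0,0,-8,0,0,0,-1],[0,0,-8,0,0,0,-1],[0,0,-8,0,0,0,-1]]

```text
time_s: 11.8
position: [0.5679, -0.0941, 0.0954]
tcp_rot: [[0.961, 0.276, -0.0], [0.276, -0.961, 0.002], [0.0, -0.002, -1.0]]
force: [0.3, 0.4, -0.0]
opening: 0.178
grasp_force: 30.0
```

```bash
python3 - <<'E'
from h import *
s=bot.read_state();print(s["position"],s["force"],s["tcp_rot"].round(4).tolist())
q=fx(-.1815,-.0015,.085);print(q)
rows([(q,down(-71.3),10),(q*[1,1,0]+[0,0,.0600],down(-71.3),3)],-1)
E
```

```text
[ 0.56789029 -0.09409463  0.0954099 ] [ 0.26086053  0.38727223 -0.03255902] [[0.9612, 0.2759, -0.0002], [0.2759, -0.9612, 0.0018], [0.0003, -0.0018, -1.0]]
[0.42956225 0.13938793 0.085     ]
13 [[-0.69,-2.63,0.11,-0.0,-0.0,-0.3,-1],[-1.37,-5.25,0.22,-0.0,-0.0,-0.5,-1],[-2.06,-7.88,0.33,-0.0,-0.0,-0.8,-1],[-2.74,-10.5,0.43,-0.0,-0.0,-1.1,-1],[-3.43,-13.13,0.54,-0.1,-0.0,-1.3,-1],[-4.11,-15.75,0.65,-0.1,-0.0,-1.6,-1],[-4.8,-18.38,0.76,-0.1,-0.0,-1.9,-1],[-5.48,-21.01,0.87,-0.1,-0.0,-2.1,-1],[-6.17,-23.63,0.98,-0.1,-0.0,-2.4,-1],[-6.85,-26.26,1.09,-0.1,-0.0,-2.7,-1],[-6.85,-26.26,1.92,-0.1,-0.0,-2.7,-1],[-6.85,-26.25,2.75,-0.1,-0.0,-2.7,-1],[-6.85,-26.25,3.59,-0.1,-0.0,-2.7,-1]]
```

apply_moves:
  steps:
    - [[-1,-2.6,0,0,0,-0.3,-1],[-2,-5.2,0,0,0,-0.5,-1],[-3,-7.9,0,0,0,-0.8,-1],[-4,-10.5,0,0,0,-1.1,-1],[-5,-13.1,0,0,0,-1.3,-1],[-6,-15.8,0,0,0,-1.6,-1],[-6.6,-18.4,0,0,0,-1.9,-1],[-6.8,-21,0.2,0,0,-2.1,-1],[-6.8,-23.6,0.6,0,0,-2.4,-1],[-6.8,-26.2,1.1,0,0,-2.7,-1],[-6.8,-26.2,2,0,0,-2.7,-1],[-6.8,-26.2,2.8,0,0,-2.7,-1],[-6.8,-26.2,3.5,0,0,-2.7,-1],[-6.8,-26.2,3.5,0,0,-2.7,-1]]

```text
time_s: 13.55
position: [0.4307, 0.1381, 0.0604]
tcp_rot: [[0.948, 0.32, -0.001], [0.32, -0.948, 0.001], [-0.0, -0.001, -1.0]]
force: [-0.2, 0.7, 0.8]
opening: 0.182
grasp_force: 30.0
```

```bash
python3 - <<'E'
from h import *
s=bot.read_state();print(s["position"],s["force"],s["tcp_rot"].round(4).tolist())
a=bot.capture("top");b=bot.capture("side")
f=lambda im,u,v,w,h:cv2.resize(im[v:v+h,u:u+w],(400,600),interpolation=cv2.INTER_CUBIC)
cv2.imwrite("pics/c3.png",np.hstack([f(b,190,165,60,90),f(a,140,200,80,120)]))
E
```

```text
[0.43072969 0.13812125 0.06036219] [-0.2341174   0.7266381   0.81582133] [[0.9476, 0.3196, -0.0005], [0.3196, -0.9476, 0.0013], [-0.0001, -0.0014, -1.0]]
```

View pics/c3.png

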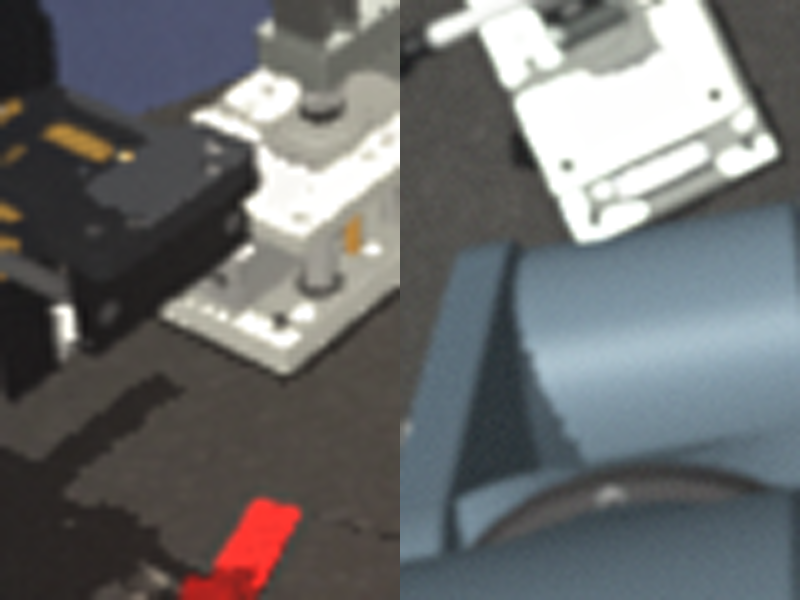

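The gripper hides the blade in the side view and the arm hides it in the top view, so I rely on the known grasp geometry and force. The land strip is clear ahead, at about (660,172) in the top crop. I'll lower to gap height and go forward over the land ledge.

apply_moves:
  steps:
    - [[0,-0.1,0.1,0,0,0,-1],[0,-0.1,0.25,0,0,0,-1],[0.5,-0.1,0.25,0,0,0,-1],[1.5,-0.1,0.25,0,0,0,-1],[2.5,-0.1,0.25,0,0,0,-1],[3,-0.1,0.25,0,0,0,-1],[3,-0.1,0.25,0,0,0,-1],[3,-0.1,0.25,0,0,0,-1]]

```text
time_s: 14.65
position: [0.4584, 0.1494, 0.0585]
tcp_rot: [[0.947, 0.321, -0.0], [0.321, -0.947, 0.001], [0.0, -0.001, -1.0]]
force: [0.3, 1.0, -0.8]
opening: 0.177
grasp_force: 30.0
```

apply_moves:
  steps:
    - [[0,0,0.1,0,0,0,-1],[0,0,0.1,0,0,0,-1],[0,0,0.1,0,0,0,-1]]

```text
time_s: 15.02
position: [0.4588, 0.1493, 0.0576]
tcp_rot: [[0.947, 0.321, 0.001], [0.321, -0.947, 0.001], [0.001, -0.001, -1.0]]
force: [-0.5, -0.1, -0.6]
opening: 0.174
grasp_force: 30.0
```

apply_moves:
  steps:
    - [[0,0,0.1,0,0,0,-1],[0,0,0.1,0,0,0,-1],[0,0,0.1,0,0,0,-1]]

```text
time_s: 15.4
position: [0.4589, 0.1494, 0.0566]
tcp_rot: [[0.947, 0.321, 0.001], [0.321, -0.947, 0.001], [0.001, -0.001, -1.0]]
force: [0.3, -0.6, -1.4]
opening: 0.183
grasp_force: 30.0
```

```bash
python3 -c "
from h import *
s=bot.read_state();print(s['position'],s['force'],s['moment'])"
```

```text
[0.45894085 0.14939854 0.0566482 ] [ 0.31625859 -0.62261538 -1.38695977] [-0.02151649  0.10954874  0.05026269]
```

apply_moves:
  steps:
    - [[0,0,0.07,0,0,0,-1],[0,0,0.07,0,0,0,-1],[0,0,0.07,0,0,0,-1]]

```text
time_s: 15.78
position: [0.4589, 0.1494, 0.0561]
tcp_rot: [[0.947, 0.321, 0.001], [0.321, -0.947, 0.001], [0.001, -0.001, -1.0]]
force: [-0.5, 0.2, 1.3]
opening: 0.182
grasp_force: 30.0
```

apply_moves:
  steps:
    - [[0,0,0.07,0,0,0,-1],[0,0,0.07,0,0,0,-1],[0,0,0.07,0,0,0,-1]]

```text
time_s: 16.15
position: [0.4588, 0.1494, 0.0553]
tcp_rot: [[0.947, 0.321, 0.001], [0.321, -0.947, 0.001], [0.001, -0.001, -1.0]]
force: [-1.9, -0.5, 4.6]
opening: 0.177
grasp_force: 30.0
```

apply_moves:
  steps:
    - [[0,0,-0.06,0,0,0,-1],[0.5,0,-0.06,0,0,0,-1],[1,0,-0.06,0,0,0,-1],[1.5,0,-0.06,0,0,0,-1],[1.5,0,-0.06,0,0,0,-1]]

```text
time_s: 16.77
position: [0.4744, 0.1545, 0.0559]
tcp_rot: [[0.947, 0.321, 0.003], [0.321, -0.947, 0.002], [0.003, -0.001, -1.0]]
force: [-0.2, -0.0, 2.3]
opening: 0.179
grasp_force: 30.0
```

apply_moves:
  steps:
    - [[0.4,0,0,0,0,0,-1],[0.8,0,0,0,0,0,-1],[1.2,0,0,0,0,0,-1],[1.2,0,0,0,0,0,-1]]

```text
time_s: 17.27
position: [0.4832, 0.1579, 0.0559]
tcp_rot: [[0.947, 0.321, -0.002], [0.321, -0.947, 0.001], [-0.002, -0.002, -1.0]]
force: [-4.1, -1.2, 5.8]
opening: 0.177
grasp_force: 30.0
```

apply_moves:
  steps:
    - [[0.2,0,0,0,0,0,-1],[0.4,0,0,0,0,0,-1],[0.4,0,0,0,0,0,-1]]

```text
time_s: 17.65
position: [0.4834, 0.1583, 0.0555]
tcp_rot: [[0.947, 0.321, -0.01], [0.321, -0.947, -0.001], [-0.009, -0.003, -1.0]]
force: [-8.6, -4.7, 8.6]
opening: 0.185
grasp_force: 30.0
```

apply_moves:
  steps:
    - [[0.2,0,0,0,0,0,-1],[0.4,0,0,0,0,0,-1],[0.4,0,0,0,0,0,-1]]

```text
time_s: 18.02
position: [0.4836, 0.1587, 0.055]
tcp_rot: [[0.947, 0.322, -0.018], [0.322, -0.947, -0.002], [-0.017, -0.003, -1.0]]
force: [-12.9, -8.9, 9.7]
opening: 0.182
grasp_force: 30.0
```

Firm resistance: the blade is snug with the tip about 2 cm past the edge, but I'm pushing harder than I want (15 N). I'll ease back and re-seat it gently.

apply_moves:
  steps:
    - [[-0.4,0,0,0,0,0,-1],[-0.8,0,-0.03,0,0,0,-1],[-1.2,0,-0.05,0,0,0,-1],[-1.4,0,-0.05,0,0,0,-1],[-1.4,0,-0.05,0,0,0,-1]]

```text
time_s: 18.65
position: [0.4796, 0.1561, 0.0564]
tcp_rot: [[0.947, 0.321, 0.002], [0.321, -0.947, 0.001], [0.003, -0.001, -1.0]]
force: [2.5, 0.2, -4.6]
opening: 0.179
grasp_force: 30.0
```

apply_moves:
  steps:
    - [[0.2,0,0,0,0,0,-1],[0.4,0,0,0,0,0,-1],[0.4,0,0,0,0,0,-1]]

```text
time_s: 19.02
position: [0.4816, 0.1574, 0.0562]
tcp_rot: [[0.947, 0.321, -0.001], [0.321, -0.947, 0.001], [-0.001, -0.002, -1.0]]
force: [-1.7, 0.2, -3.2]
opening: 0.182
grasp_force: 30.0
```

apply_moves:
  steps:
    - [[0.1,0,0.04,0,0,0,-1],[0.2,0,0.04,0,0,0,-1],[0.2,0,0.04,0,0,0,-1],[0.2,0,0.04,0,0,0,-1]]

```text
time_s: 19.52
position: [0.4835, 0.158, 0.0559]
tcp_rot: [[0.947, 0.321, -0.001], [0.321, -0.947, 0.001], [-0.001, -0.001, -1.0]]
force: [-4.2, -0.4, -0.4]
opening: 0.181
grasp_force: 30.0
```

apply_moves:
  steps:
    - [[0.1,0,0.02,0,0,0,-1],[0.2,0,0.02,0,0,0,-1],[0.2,0,0.02,0,0,0,-1],[0.2,0,0.02,0,0,0,-1]]

```text
time_s: 20.02
position: [0.484, 0.1583, 0.0558]
tcp_rot: [[0.947, 0.321, -0.004], [0.321, -0.947, 0.001], [-0.004, -0.002, -1.0]]
force: [-6.5, -2.7, 1.7]
opening: 0.182
grasp_force: 30.0
```

```bash
python3 -c "
from h import *
s=bot.read_state();print(s['position'],s['force'],s['moment'],s['tcp_rot'].round(4).tolist())
d=s['position']+.083*s['tcp_rot'][:,0]-O;print('tip fixture',d@EX,d@EY, 'past edge',d@EX+.0616)
b=bot.capture('side');a=bot.capture('top')
cv2.imwrite('pics/full_s4.png',b)
s=bot.read_state();print(s['force'])"
```

```text
[0.48401029 0.15828435 0.05581848] [-6.53530614 -2.67819307  1.7143591 ] [-0.61575957  1.32369858 -0.02585258] [[0.947, 0.3212, -0.0039], [0.3212, -0.947, 0.0005], [-0.0036, -0.0018, -1.0]]
tip fixture -0.04086836286398045 -0.0010042462397470558 past edge 0.020731637136019554
[-6.96520185 -2.34757513  3.27960994]
```

apply_moves:
  steps:
    - [[0,0,0,0,0,0,-1],[0,0,0,0,0,0,-1],[0,0,0,0,0,0,-1],[0,0,0,0,0,0,-1]]

```text
time_s: 20.62
position: [0.484, 0.1583, 0.0558]
tcp_rot: [[0.947, 0.321, -0.004], [0.321, -0.947, 0.001], [-0.004, -0.002, -1.0]]
force: [-6.5, -2.9, 2.3]
opening: 0.18
grasp_force: 30.0
```

View pics/full_s4.png

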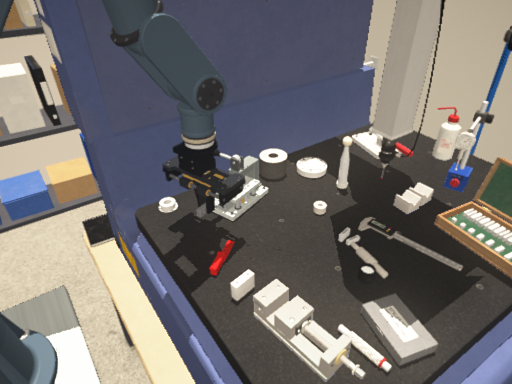

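The gauge is held in the gap in front of the fixture at about (215,195). The table objects are where they were, and the force is steady at about 7 N. Handing in.

```bash
python3 -c "
from rig import bot
print(bot.hand_in())"
```

```text
the job is handed in; nothing more can be done
None
```

I handed the job in at about 20.6 s with the lever pressed onto its stop and the gauge held snug in the gap, tip about 20 mm past the cover's edge. Steady drag was about 7 N; the separate cover and land forces weren't measured, the arm hid the blade from both cameras, and no verdict came back.

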